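# Rock the jammed wedge out of a clamp

### The job

Open the clamp that holds the transformer: work its jammed wooden wedge loose with small alternating side pulls while drawing it up, and put the wedge in the shallow tray. The cradle of the clamp only rests on its base plate, so do not lift it with the wedge, and leave the transformer standing where it is.

Things in the scene. Friction and masses are not known exactly. Their poses are not given: they have to be found in the camera images.
- clamp_base: Fixed dark steel base plate of the clamp, 156 x 104 x 8 mm, on the worktop. Origin on the worktop under the clamp; x points to the clamp's back, y along the slot (the direction of the side pulls), z up. On it lies an aluminium cradle, 144 x 92 mm; its back wall and cheeks end 78 mm above the worktop, its two front stops 54 mm.
- wedge: Loose wooden wedge, 108 mm, 0.12 kg, upright in the slot, thick end up, axes as the clamp base's. Origin under the thin end, z towards the head; it starts 24 to 30 mm above the worktop. Blade 60 mm long, 30 wide (y), one face tapering 3 degrees: 15 to 18 mm thick. Head: block 26 (x) x 36 (y) x 48 (z) mm at z = 60 to 108 mm, wholly above the clamp.
- wedge_grip (a point): Centre of the wedge's head, 84 mm from the thin end. Dry friction, 17 to 25 N in all, holds the wedge: a straight pull lifts the cradle too. While it is slid sideways to and fro, a small upward pull makes it climb: about a millimetre a stroke, less or more as the hidden friction and weight allow; forcing it lifts the cradle. Slack after about 42 mm of travel, clear after 54 mm.
- wedge_mid (a point): Middle of the wedge's length, 54 mm from the thin end.
- cradle (a joint): Lift of the cradle off its base plate, m: 0 = lying down, up to 0.015. Guide pins let it move only up and down; only the weight of the cradle and what is in it, 7 to 10 N, holds it down.
- jaw (a joint): Position of the clamp's sprung jaw, m: about 0 while the wedge is in, +0.0022 (its stop) when the clamp is open. It opens by its own spring as the wedge comes out.
- transformer: Loose mains transformer, 78 x 45 x 38 mm with its leads, standing on the cradle floor between the jaw and the two front stops. Origin on its underside, 36 mm in front of the clamp base's origin, 18 mm above the worktop.
- tray: Fixed shallow grey plastic tray, 190 (x) x 150 (y) mm outside, walls 4 mm thick and 28 mm high, floor 4 mm thick. Origin under its centre on the worktop.
- slot (a point): Middle of the wedge slot's mouth, 78 mm above the worktop, x = +26 mm, y = 0 in the clamp base's frame. The slot is 42 mm long in y between its cheeks and the blade 30 mm wide, so the wedge has 6 mm of side play each way from the middle; it starts up to 4 mm off it.
Not all that is in view belongs to the job. What is shaped like the transformer but red or turquoise is not meant.

How it is judged:
On the way:
1. the wedge is drawn clear above the clamp, its thin end more than 80 mm above the base plate's underside (z of wedge in the frame of clamp_base above 0.08 m), for 0.1 s.
At the end, for the whole second after the job is handed in: The wedge rests in the tray (its middle inside the outline, under 75 mm up); the jaw has opened over 1.5 mm; the cradle lies on its base (under 2 mm up); the transformer stands in the cradle, tilted under 0.2 rad, its origin 30 to 50 mm from the clamp base's (x of wedge_mid in the frame of tray between -0.095 and 0.095 m and y of wedge_mid in the frame of tray between -0.075 and 0.075 m and height (world z) of wedge_mid below 0.075 m and linear speed of wedge below 0.03 m/s and value of joint jaw above 0.0015 m and value of joint cradle below 0.002 m and distance between transformer and clamp_base between 0.03 and 0.05 m and angle between transformer's own z axis and vertical below 0.2 rad); the robot touches nothing.
It fails at once if the cradle is lifted more than 6 mm off its base plate (value of joint cradle above 0.006 m).
It also fails if it takes over 64 s, if anything falls off the work surface, if the arm or the gripper's body presses on something with over 40 N, if the wrist force passes 120 N, or if a joint passes its speed limit or range.

### The arm

A 6-joint arm with a two-finger parallel gripper is mounted at the origin on a cart in front of the work surface, level with it; the furniture and walls round the work are solid. World frame = base frame: x ahead of the robot, y to its left, z up, the work surface at z = 0. Lengths are in m, angles in rad, forces in N, time in s.
With the tool pointing down it reaches from about 0.35 to 0.975 m from the base axis. Payload 17.4 kg.
Tool frame: the origin (TCP) lies at the very end of the fingers, on their centre line; the grasp point (between the pads) lies behind it (ctrl.hold_point_z is the z of the grasp point in the tool frame, in m); z points along the fingers, y is the line along which they close (so a half turn about z gives the same grasp; the last joint's range is limited). The gripper opens to 85 mm and grips with 20 to 120 N. Pads are 22 mm wide; open, the fingers measure 114 mm over their backs; the gripper's body (76 mm by 85 mm) begins 54 mm behind the grasp point. The pads swing forward as they close: fully open they stand 13 mm farther back than shut.
Start: joints at [-1.174, 0.116, 1.442, -0, 1.584, -0.038], TCP at [0.284, -0.612, 0.211] pointing down, gripper open.
Joint ranges: [-2.83, 2.83], [-0.83, 2.19], [0.07, 2.5], [-1.14, 4.28], [0.01, 3], [-2.97, 2.97]. Speed limits (rad/s): [1.89, 1.89, 2.22, 3.14, 3.14, 3.14].

### API

Orientations are given as a unit quaternion [w, x, y, z].
In Python, from rig import ctrl gives the robot as it stands.
- The arm moves only by the tool send_rows, never from a script. Its argument "plan" is a list of rows, each an object of numbers: "dx", "dy", "dz": the shift along the world's x, y, z scaled (see below); "wx", "wy", "wz": the turn, a rotation vector about the world's x, y, z scaled (see below). In form: [{"dx": .., "dy": .., "dz": .., "wx": .., "wy": .., "wz": ..}, ...]. A call has 1 to 20 rows; each row is the pose to reach, as a shift and turn from the pose commanded when the call began; what a row does not reach only later rows make up. The controller multiplies each number of a shift by 25 cm and each number of a turn by 90 degrees. A row lasts 1/8 s, in which the tool goes at most 62.5 mm and 10.7 degrees, less where a joint would pass 70% of its speed; a pose out of reach is approached as far as the arm can. A call with a number of a shift or a turn outside -1 to 1 is refused whole. A call with a gripper value outside its range is refused whole. "grip" is the closure in counts, from 0 (fully open) to 255 (shut), set as the call begins (left out, the last holds). The fingers move at their own pace and stop on an object; "grip_force" is the grip in N (left out, the last holds). Time passes only in rows, so rows that repeat a pose let the fingers close. It gives the time, the measured TCP pose, the force, the opening and the grip force at its end, in the units of the state.
- ctrl.sense(): the state, without advancing time (a new reading comes with each control period).
- ctrl.read_camera(name): name is "scene" or "top" or "wrist"; returns a dict with "image" (384x512x3 uint8, blue, green, red), "range_z" (384x512 float32, m along the optical axis (not along the pixel's ray), 0 where there is no reading), "camera_matrix" (3x3 intrinsics, pixels), "rvec" (rotation vector, rad) and "tvec" (3), from world to camera coordinates, as OpenCV has them; the wrist camera has in their place "tool_from_camera" (4x4, takes a point from camera to tool coordinates, whose origin is the TCP and whose axes are the flange's). Camera axes: x right, y down, z forward; pixel columns grow to the right and rows downward; lengths in m; the calibration is good to about 2 mm. A picture is of the moment at which its call begins: read the wrist's pose just before it.
- ctrl.hand_in(): hands the job in; it is judged then, once.
The state is a dict: "time_s": time; "joint_pos": joint angles; "qvel": joint speeds; "joint_efforts": joint torques, N m; "ee_pos": TCP position; "tool_rot": TCP orientation; "ft_force": force on the tool from outside, world axes, zero at the start; "wrist_torque": the same for the moment, N m; "width": finger opening in m; "grip_force": force on a finger pad.
Only numpy, scipy, OpenCV 4.12 (cv2) and the standard library are available. Lean on these libraries where they do the work, as an engineer would, in place of code of your own. Each camera call takes 0.05 s, during which the arm holds its last target. There are 200 camera calls.

## Working session

There is one attempt and no reset: what is moved stays moved. The work goes in short steps, Python scripts to look and compute and a tool call to move; the robot and the scene stay as the last step left them, time stands still between calls to the robot, and variables do not carry over. Pictures are saved under pics/ and viewed, at most 10 in all, crops included, and the job is handed in when it is done.

Besides the shell and the picture viewer there is one more tool, called after "Emit:" in YAML: its name, and indented under it one key for each argument. send_rows: Moves the arm, as the interface text tells. Its arguments: {"type":"object","properties":{"plan":{"type":"array"},"grip":{"type":"number"},"grip_force":{"type":"number"}},"required":["plan"]}

```bash
mkdir -p pics; cat > h.py <<'E'
import numpy as np, cv2
from rig import ctrl
def cam(n):
    s=ctrl.sense(); c=ctrl.read_camera(n)
    K=np.array(c["camera_matrix"])
    if n=="wrist":
        q=s["tool_rot"]; from scipy.spatial.transform import Rotation as R
        T=np.eye(4);T[:3,:3]=R.from_quat([q[1],q[2],q[3],q[0]]).as_matrix();T[:3,3]=s["ee_pos"]
        W=T@np.array(c["tool_from_camera"])
    else:
        M=np.eye(4);M[:3,:3]=cv2.Rodrigues(np.array(c["rvec"],float))[0];M[:3,3]=np.ravel(c["tvec"]);W=np.linalg.inv(M)
    Z=c["range_z"];v,u=np.mgrid[:Z.shape[0],:Z.shape[1]]
    P=np.stack([(u-K[0,2])/K[0,0]*Z,(v-K[1,2])/K[1,1]*Z,Z],-1)@W[:3,:3].T+W[:3,3]
    P[Z==0]=np.nan
    return c["image"],P
E
python3 - <<'E'
from h import *
s=ctrl.sense();print(s,ctrl.hold_point_z)
for n in("top","scene"):
    i,P=cam(n);cv2.imwrite(f"pics/{n}.png",i);np.savez(f"{n}.npz",i=i,P=P)
E
```

```text
{'time_s': 0.0, 'joint_pos': array([-1.17377374e+00,  1.16494954e-01,  1.44229998e+00, -2.25840073e-05,
        1.58397559e+00, -3.78108581e-02]), 'qvel': array([-0.00054651, -0.0011861 , -0.00016106, -0.00021903,  0.00013739,
        0.00018612]), 'joint_efforts': array([-4.73822874e-03, -7.31992936e+01, -6.32485914e+01, -2.34378422e-04,
        6.37456964e-03,  1.34820743e-05]), 'ee_pos': array([ 0.28424407, -0.61199198,  0.21033458]), 'tool_rot': array([-5.77444604e-04,  9.76457802e-01,  2.15707706e-01, -1.16317916e-04]), 'ft_force': array([-0.06514114,  0.11240833,  0.61030056]), 'wrist_torque': array([-0.02337144,  0.01347848,  0.01176377]), 'grip_force': 0.0, 'width': 0.08547411063431838} -0.0187
```

View pics/top.png

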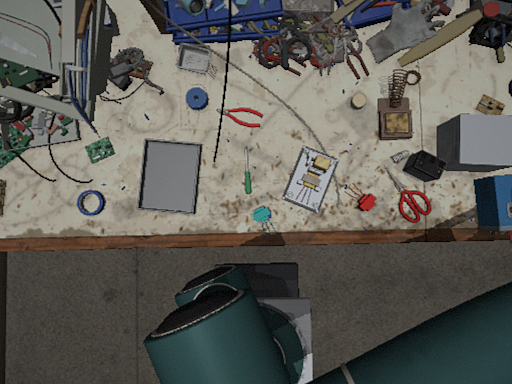

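View pics/scene.png

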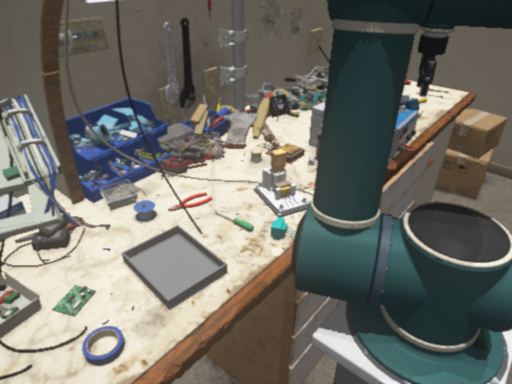

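The top view shows the clamp at about (310,180) with the wedge head at (323,163), and the tray at (170,177). The scene view shows the wedge at about (278,157) and the tray at (175,265).

```bash
python3 - <<'E'
from h import *
for n,(a,b,c,d) in (("top",(275,350,135,220)),("scene",(240,320,140,220))):
    z=np.load(n+".npz");P=z["P"][c:d,a:b].reshape(-1,3);
    if n=="top":
        for (u,v) in((323,163),(310,180),(170,177),(147,141),(200,144),(193,211),(141,207),(300,200)):print((u,v),z["P"][v,u].round(3))
    P=P[~np.isnan(P[:,0])]
    m=P[(P[:,2]>.11)&(P[:,2]<.2)];print(n,"head",len(m),m.mean(0),m.min(0),m.max(0))
    t=m[m[:,2]>m[:,2].max()-.006];print("top",len(t),t.mean(0),cv2.minAreaRect(t[:,:2].astype(np.float32)*1000))
    if n=="top":
        b=P[(P[:,2]>.004)&(P[:,2]<.2)&(abs(P[:,0]-m[:,0].mean())<.2)];print(cv2.minAreaRect(b[:,:2].astype(np.float32)*1000))
z=np.load("top.npz");P=z["P"][130:220,130:210].reshape(-1,3);w=P[(P[:,2]>.018)&(P[:,2]<.04)]
print("tray",cv2.minAreaRect(w[:,:2].astype(np.float32)*1000))
E
```

```text
(323, 163) [ 0.491 -0.184  0.137]
(310, 180) [ 0.458 -0.161  0.057]
(170, 177) [0.48  0.211 0.002]
(147, 141) [0.579 0.273 0.003]
(200, 144) [0.566 0.127 0.012]
(193, 211) [0.386 0.147 0.019]
(141, 207) [ 0.4    0.291 -0.   ]
(300, 200) [ 0.409 -0.137  0.018]
top head 186 [ 0.49363188 -0.18075641  0.13359172] [ 0.47716889 -0.20145348  0.11003841] [ 0.51129178 -0.16109908  0.14020632]
top 126 [ 0.49477748 -0.1825119   0.13626077] ((495.07879638671875, -181.78680419921875), (34.826904296875, 24.826786041259766), 64.84767150878906)
((471.3484191894531, -171.92449951171875), (199.1304473876953, 226.2054443359375), 88.5330810546875)
scene head 182 [ 0.47439194 -0.16419104  0.13113617] [ 0.2252249  -0.20237608  0.11065697] [0.51192021 0.10092034 0.19995081]
top 6 [0.22937125 0.09490449 0.19681214] ((230.37374877929688, 93.39997863769531), (2.234626531600952, 18.090652465820312), 27.35603904724121)
tray ((481.8390808105469, 211.3162841796875), (151.43869018554688, 190.4434814453125), 83.54443359375)
```

Emit:
send_rows:
  plan:
    - {"dz": 0.2}
    - {"dx": 0.1,"dy": 0.2,"dz": 0.2}
    - {"dx": 0.2,"dy": 0.4,"dz": 0.2,"wz": -0.1}
    - {"dx": 0.3,"dy": 0.6,"dz": 0.2,"wz": -0.2}
    - {"dx": 0.4,"dy": 0.8,"dz": 0.2,"wz": -0.3}
    - {"dx": 0.5,"dy": 1.0,"dz": 0.2,"wz": -0.4}
    - {"dx": 0.5,"dy": 1.0,"dz": 0.2,"wz": -0.5}
    - {"dx": 0.5,"dy": 1.0,"dz": 0.2,"wz": -0.555}
    - {"dx": 0.5,"dy": 1.0,"dz": 0.2,"wz": -0.555}

```text
invalid input at $.plan[0]: expected keys dx, dy, dz, wx, wy, wz
```

Emit:
send_rows:
  plan:
    - {"dx": 0.1,"dy": 0.2,"dz": -0.05}
    - {"dx": 0.2,"dy": 0.4,"dz": -0.1}
    - {"dx": 0.28,"dy": 0.6,"dz": -0.1}
    - {"dx": 0.3,"dy": 0.7,"dz": -0.1}
    - {"dx": 0.3,"dy": 0.7,"dz": -0.1}
    - {"dx": 0.3,"dy": 0.7,"dz": -0.1}

```text
invalid input at $.plan[0]: expected keys dx, dy, dz, wx, wy, wz
```

```bash
python3 - <<'E'
from h import *
print(ctrl.sense())
i,P=cam("wrist");cv2.imwrite("pics/w1.png",i)
m=(P[...,2]>.1)&(P[...,2]<.15)&(np.hypot(P[...,0]-.495,P[...,1]+.182)<.06);m=P[m]
print(len(m),m.min(0),m.max(0));t=m[abs(m[:,2]-np.percentile(m[:,2],90))<.004]
print(t.mean(0),cv2.minAreaRect(t[:,:2].astype(np.float32)*1000))
z=np.load("scene.npz")["P"][140:220,240:320].reshape(-1,3);m=z[(z[:,2]>.11)&(z[:,2]<.15)&(np.hypot(z[:,0]-.495,z[:,1]+.182)<.04)];print(len(m),m.min(0),m.max(0))
q=P.reshape(-1,3);q=q[(q[:,2]>.07)&(q[:,2]<.085)&(np.hypot(q[:,0]-.495,q[:,1]+.182)<.12)];print(len(q),q.mean(0),cv2.minAreaRect(q[:,:2].astype(np.float32)*1000))
E
```

```text
{'time_s': 0.1, 'joint_pos': array([-1.17379977e+00,  1.16443394e-01,  1.44221713e+00,  2.39785165e-05,
        1.58402267e+00, -3.78110194e-02]), 'qvel': array([-0.00028801, -0.00184025, -0.00089528,  0.00057436, -0.00206771,
       -0.00021944]), 'joint_efforts': array([ 6.74927924e-05, -7.33662415e+01, -6.33786178e+01, -1.87222959e-04,
        5.26093339e-03, -6.20433156e-06]), 'ee_pos': array([ 0.28424665, -0.61200621,  0.2104208 ]), 'tool_rot': array([-5.38639101e-04,  9.76460552e-01,  2.15695369e-01, -8.56050460e-05]), 'ft_force': array([-0.34789292,  0.06403789, -0.3581667 ]), 'wrist_torque': array([ 0.03103531, -0.04173704, -0.0429887 ]), 'grip_force': 0.0, 'width': 0.08559845441346732}Traceback (most recent call last):
  File "<stdin>", line 5, in <module>
    return umr_minimum(a, axis, None, out, keepdims, initial, where)
ValueError: zero-size array to reduction operation minimum which has no identity
```

View pics/w1.png

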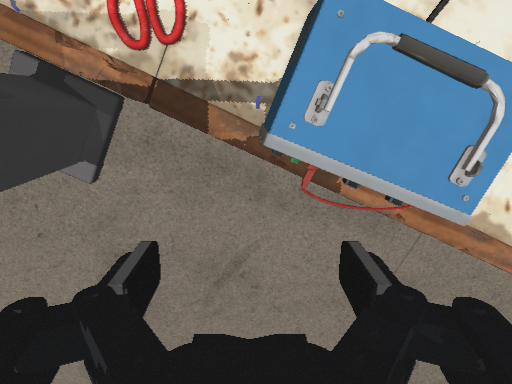

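The wrist view still shows the start pose: the blue box is at (390,100) and the clamp is out of view. The rows need all six keys, so I'm resending the move in full.

Emit:
send_rows:
  plan:
    - {"dx": 0,"dy": 0,"dz": 0.2,"wx": 0,"wy": 0,"wz": 0}
    - {"dx": 0.1,"dy": 0.2,"dz": 0.2,"wx": 0,"wy": 0,"wz": 0}
    - {"dx": 0.2,"dy": 0.4,"dz": 0.2,"wx": 0,"wy": 0,"wz": -0.1}
    - {"dx": 0.3,"dy": 0.6,"dz": 0.2,"wx": 0,"wy": 0,"wz": -0.2}
    - {"dx": 0.4,"dy": 0.8,"dz": 0.2,"wx": 0,"wy": 0,"wz": -0.3}
    - {"dx": 0.5,"dy": 1.0,"dz": 0.2,"wx": 0,"wy": 0,"wz": -0.4}
    - {"dx": 0.5,"dy": 1.0,"dz": 0.2,"wx": 0,"wy": 0,"wz": -0.5}
    - {"dx": 0.5,"dy": 1.0,"dz": 0.2,"wx": 0,"wy": 0,"wz": -0.555}
    - {"dx": 0.5,"dy": 1.0,"dz": 0.2,"wx": 0,"wy": 0,"wz": -0.555}

```text
time_s: 1.27
ee_pos: [0.4093, -0.3621, 0.261]
tool_rot: [-0.0, 0.976, -0.216, -0.0]
ft_force: [0.2, -0.5, 0.2]
width: 0.0853
grip_force: 0.0
```

Emit:
send_rows:
  plan:
    - {"dx": 0.1,"dy": 0.2,"dz": 0,"wx": 0,"wy": 0,"wz": 0}
    - {"dx": 0.2,"dy": 0.4,"dz": 0,"wx": 0,"wy": 0,"wz": 0}
    - {"dx": 0.3,"dy": 0.6,"dz": 0,"wx": 0,"wy": 0,"wz": 0}
    - {"dx": 0.34,"dy": 0.72,"dz": 0,"wx": 0,"wy": 0,"wz": 0}
    - {"dx": 0.34,"dy": 0.72,"dz": 0,"wx": 0,"wy": 0,"wz": 0}
    - {"dx": 0.34,"dy": 0.72,"dz": 0,"wx": 0,"wy": 0,"wz": 0}

```text
time_s: 2.02
ee_pos: [0.4942, -0.1826, 0.261]
tool_rot: [0.0, 0.976, -0.216, -0.0]
ft_force: [-0.0, 0.0, 0.2]
width: 0.0857
grip_force: 0.0
```

```bash
cat > look.py <<'E'
from h import *
import sys
s=ctrl.sense();print({k:np.round(s[k],4) for k in("time_s","joint_pos","ee_pos","tool_rot","ft_force","width")})
i,P=cam("wrist");cv2.imwrite(sys.argv[1],i)
z=np.load("scene.npz")["P"][140:220,240:320].reshape(-1,3);m=z[(z[:,2]>.09)&(z[:,2]<.15)&(np.hypot(z[:,0]-.495,z[:,1]+.182)<.04)];print("scene",len(m),m.min(0),m.max(0))
m=(P[...,2]>.1)&(P[...,2]<.15)&(np.hypot(P[...,0]-.495,P[...,1]+.182)<.06);m=P[m]
print(len(m),m.min(0),m.max(0));t=m[abs(m[:,2]-np.percentile(m[:,2],80))<.004]
print(t.mean(0),cv2.minAreaRect(t[:,:2].astype(np.float32)*1000))
q=P.reshape(-1,3);q=q[(q[:,2]>.07)&(q[:,2]<.085)&(np.hypot(q[:,0]-.495,q[:,1]+.182)<.12)];print(len(q),q.mean(0),cv2.minAreaRect(q[:,:2].astype(np.float32)*1000))
E
python3 look.py pics/w2.png
```

```text
{'time_s': np.float64(2.025), 'joint_pos': array([-4.0230e-01, -2.1740e-01,  1.6826e+00, -2.0000e-04,  1.6765e+00,
        1.6042e+00]), 'ee_pos': array([ 0.4942, -0.1826,  0.261 ]), 'tool_rot': array([ 1.000e-04,  9.764e-01, -2.162e-01, -1.000e-04]), 'ft_force': array([-0.004 ,  0.0162,  0.2241]), 'width': np.float64(0.0857)}
scene 261 [ 0.47567054 -0.20237608  0.09139312] [ 0.51192021 -0.16403152  0.13913953]
1127 [ 0.47616226 -0.2062019   0.10012894] [ 0.51358871 -0.16373302  0.13923872]
[ 0.49545609 -0.18545906  0.1365955 ] ((495.1009216308594, -185.0657501220703), (35.27273178100586, 26.02846908569336), 67.822509765625)
919 [ 0.51104514 -0.18648307  0.07800844] ((500.9991455078125, -183.95895385742188), (65.38314819335938, 41.744422912597656), 67.8436050415039)
```

View pics/w2.png

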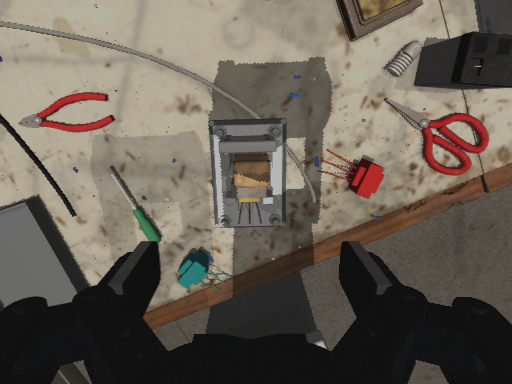

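The wrist view shows the wedge head at (252,172) between the fingers, with the clamp turned about 3° from the tool. Both views put the head top near z=0.137 and the head centre near (0.495,-0.184), which agrees with the text.

Emit:
send_rows:
  plan:
    - {"dx": 0.004,"dy": -0.006,"dz": -0.15,"wx": 0,"wy": 0,"wz": 0.03}
    - {"dx": 0.004,"dy": -0.006,"dz": -0.3,"wx": 0,"wy": 0,"wz": 0.03}
    - {"dx": 0.004,"dy": -0.006,"dz": -0.45,"wx": 0,"wy": 0,"wz": 0.03}
    - {"dx": 0.004,"dy": -0.006,"dz": -0.58,"wx": 0,"wy": 0,"wz": 0.03}
    - {"dx": 0.004,"dy": -0.006,"dz": -0.65,"wx": 0,"wy": 0,"wz": 0.03}
    - {"dx": 0.004,"dy": -0.006,"dz": -0.65,"wx": 0,"wy": 0,"wz": 0.03}

```text
time_s: 2.82
ee_pos: [0.4948, -0.1841, 0.098]
tool_rot: [-0.0, 0.981, -0.194, -0.001]
ft_force: [-0.2, -0.7, 0.2]
width: 0.0856
grip_force: 0.0
```

Emit:
send_rows:
  plan:
    - {"dx": 0,"dy": 0,"dz": 0,"wx": 0,"wy": 0,"wz": 0}
    - {"dx": 0,"dy": 0,"dz": 0,"wx": 0,"wy": 0,"wz": 0}
    - {"dx": 0,"dy": 0,"dz": 0,"wx": 0,"wy": 0,"wz": 0}
    - {"dx": 0,"dy": 0,"dz": 0,"wx": 0,"wy": 0,"wz": 0}
    - {"dx": 0,"dy": 0,"dz": 0,"wx": 0,"wy": 0,"wz": 0}
    - {"dx": 0,"dy": 0,"dz": 0,"wx": 0,"wy": 0,"wz": 0}
  grip: 255
  grip_force: 70

```text
time_s: 3.58
ee_pos: [0.4957, -0.184, 0.0996]
tool_rot: [0.0, 0.981, -0.194, 0.001]
ft_force: [-1.8, -0.6, 6.4]
width: 0.0346
grip_force: 70.2
```

Emit:
send_rows:
  plan:
    - {"dx": 0.003,"dy": 0.0074,"dz": 0,"wx": 0,"wy": 0,"wz": 0}
    - {"dx": 0.006,"dy": 0.0148,"dz": 0,"wx": 0,"wy": 0,"wz": 0}

```text
time_s: 3.82
ee_pos: [0.4964, -0.1821, 0.0994]
tool_rot: [0.002, 0.981, -0.194, 0.0]
ft_force: [-8.0, -18.3, 4.1]
width: 0.0342
grip_force: 70.7
```

Emit:
send_rows:
  plan:
    - {"dx": 0.003,"dy": 0.0074,"dz": 0,"wx": 0,"wy": 0,"wz": 0}
    - {"dx": 0.006,"dy": 0.0148,"dz": 0,"wx": 0,"wy": 0,"wz": 0}

```text
time_s: 4.08
ee_pos: [0.4978, -0.1786, 0.0992]
tool_rot: [0.003, 0.981, -0.194, 0.0]
ft_force: [-5.3, -17.5, 0.2]
width: 0.0345
grip_force: 70.6
```

Emit:
send_rows:
  plan:
    - {"dx": -0.003,"dy": -0.0074,"dz": 0.002,"wx": 0,"wy": 0,"wz": 0}
    - {"dx": -0.006,"dy": -0.0148,"dz": 0.004,"wx": 0,"wy": 0,"wz": 0}

```text
time_s: 4.32
ee_pos: [0.4971, -0.1797, 0.0994]
tool_rot: [-0.001, 0.981, -0.194, 0.0]
ft_force: [7.5, 6.2, -8.7]
width: 0.0344
grip_force: 70.2
```

Emit:
send_rows:
  plan:
    - {"dx": -0.003,"dy": -0.0074,"dz": 0,"wx": 0,"wy": 0,"wz": 0}
    - {"dx": -0.006,"dy": -0.0148,"dz": 0,"wx": 0,"wy": 0,"wz": 0}
    - {"dx": -0.009,"dy": -0.0222,"dz": 0,"wx": 0,"wy": 0,"wz": 0}

```text
time_s: 4.7
ee_pos: [0.4956, -0.1834, 0.0997]
tool_rot: [-0.003, 0.981, -0.193, 0.001]
ft_force: [9.1, 16.0, -2.2]
width: 0.0343
grip_force: 71.2
```

Emit:
send_rows:
  plan:
    - {"dx": 0.0038,"dy": 0.0093,"dz": 0,"wx": 0,"wy": 0,"wz": 0}
    - {"dx": 0.0075,"dy": 0.0185,"dz": 0.0,"wx": 0,"wy": 0,"wz": 0}
    - {"dx": 0.0113,"dy": 0.0278,"dz": 0.002,"wx": 0,"wy": 0,"wz": 0}
    - {"dx": 0.015,"dy": 0.037,"dz": 0.004,"wx": 0,"wy": 0,"wz": 0}

```text
time_s: 5.2
ee_pos: [0.4977, -0.1783, 0.1004]
tool_rot: [0.002, 0.981, -0.194, -0.0]
ft_force: [-1.5, -17.2, -6.0]
width: 0.0344
grip_force: 71.9
```

Emit:
send_rows:
  plan:
    - {"dx": -0.0038,"dy": -0.0093,"dz": 0,"wx": 0,"wy": 0,"wz": 0}
    - {"dx": -0.0075,"dy": -0.0185,"dz": 0.0,"wx": 0,"wy": 0,"wz": 0}
    - {"dx": -0.0113,"dy": -0.0278,"dz": 0.002,"wx": 0,"wy": 0,"wz": 0}
    - {"dx": -0.015,"dy": -0.037,"dz": 0.004,"wx": 0,"wy": 0,"wz": 0}

```text
time_s: 5.7
ee_pos: [0.4954, -0.1837, 0.1014]
tool_rot: [-0.002, 0.981, -0.193, 0.0]
ft_force: [9.1, 12.9, -5.6]
width: 0.0342
grip_force: 72.0
```

Emit:
send_rows:
  plan:
    - {"dx": 0.0038,"dy": 0.0093,"dz": 0,"wx": 0,"wy": 0,"wz": 0}
    - {"dx": 0.0075,"dy": 0.0185,"dz": 0.001,"wx": 0,"wy": 0,"wz": 0}
    - {"dx": 0.0113,"dy": 0.0278,"dz": 0.003,"wx": 0,"wy": 0,"wz": 0}
    - {"dx": 0.015,"dy": 0.037,"dz": 0.004,"wx": 0,"wy": 0,"wz": 0}
    - {"dx": 0.0113,"dy": 0.0278,"dz": 0.004,"wx": 0,"wy": 0,"wz": 0}
    - {"dx": 0.0075,"dy": 0.0185,"dz": 0.005,"wx": 0,"wy": 0,"wz": 0}
    - {"dx": 0.0038,"dy": 0.0093,"dz": 0.007,"wx": 0,"wy": 0,"wz": 0}
    - {"dx": 0,"dy": 0,"dz": 0.008,"wx": 0,"wy": 0,"wz": 0}

```text
time_s: 6.7
ee_pos: [0.4953, -0.1837, 0.1035]
tool_rot: [-0.002, 0.981, -0.193, 0.0]
ft_force: [8.4, 14.0, -3.7]
width: 0.034
grip_force: 73.0
```

```bash
cat > chk.py <<'E'
from h import *
import sys
s=ctrl.sense();print({k:np.round(s[k],4) for k in("time_s","ee_pos","ft_force","width")})
for n in("scene","top"):
    i,P=cam(n);P0=np.load(n+".npz")["P"]
    a=np.array([.925,-.378]);b=np.array([.378,.926]);o=np.array([.471,-.174])
    x=(P[...,:2]-o)@a;y=(P[...,:2]-o)@b
    for nm,m in (("cradle",(x>-.075)&(x<.075)&(abs(y)<.05)&(P[...,2]<.085)&(P[...,2]>.012)),):
        d=(P-P0)[...,2][m];d=d[np.isfinite(d)&(abs(d)<.02)];print(n,nm,len(d),"dz median mm",np.median(d)*1e3,np.mean(d)*1e3)
    if len(sys.argv)>1: cv2.imwrite(sys.argv[1]+n+".png",cv2.resize(i[100:240,230:380],None,fx=4,fy=4))
E
python3 chk.py
```

```text
{'time_s': np.float64(6.7), 'ee_pos': array([ 0.4953, -0.1837,  0.1035]), 'ft_force': array([ 8.3706, 13.9575, -3.6512]), 'width': np.float64(0.034)}
scene cradle 1247 dz median mm -0.13146747153192084 -0.0876727001053073
top cradle 730 dz median mm -0.06339084431405961 -0.11455149534513723
```

Emit:
send_rows:
  plan:
    - {"dx": 0.0038,"dy": 0.0093,"dz": 0,"wx": 0,"wy": 0,"wz": 0}
    - {"dx": 0.0075,"dy": 0.0185,"dz": 0.001,"wx": 0,"wy": 0,"wz": 0}
    - {"dx": 0.0113,"dy": 0.0278,"dz": 0.003,"wx": 0,"wy": 0,"wz": 0}
    - {"dx": 0.015,"dy": 0.037,"dz": 0.0045,"wx": 0,"wy": 0,"wz": 0}
    - {"dx": 0.0113,"dy": 0.0278,"dz": 0.0045,"wx": 0,"wy": 0,"wz": 0}
    - {"dx": 0.0075,"dy": 0.0185,"dz": 0.006,"wx": 0,"wy": 0,"wz": 0}
    - {"dx": 0.0038,"dy": 0.0093,"dz": 0.008,"wx": 0,"wy": 0,"wz": 0}
    - {"dx": 0,"dy": 0,"dz": 0.0095,"wx": 0,"wy": 0,"wz": 0}
    - {"dx": 0.0038,"dy": 0.0093,"dz": 0.0095,"wx": 0,"wy": 0,"wz": 0}
    - {"dx": 0.0075,"dy": 0.0185,"dz": 0.011,"wx": 0,"wy": 0,"wz": 0}
    - {"dx": 0.0113,"dy": 0.0278,"dz": 0.013,"wx": 0,"wy": 0,"wz": 0}
    - {"dx": 0.015,"dy": 0.037,"dz": 0.0145,"wx": 0,"wy": 0,"wz": 0}
    - {"dx": 0.0113,"dy": 0.0278,"dz": 0.0145,"wx": 0,"wy": 0,"wz": 0}
    - {"dx": 0.0075,"dy": 0.0185,"dz": 0.016,"wx": 0,"wy": 0,"wz": 0}
    - {"dx": 0.0038,"dy": 0.0093,"dz": 0.018,"wx": 0,"wy": 0,"wz": 0}
    - {"dx": 0,"dy": 0,"dz": 0.0195,"wx": 0,"wy": 0,"wz": 0}

```text
time_s: 8.8
ee_pos: [0.4952, -0.1838, 0.1083]
tool_rot: [-0.002, 0.981, -0.193, 0.0]
ft_force: [9.7, 12.3, -5.7]
width: 0.034
grip_force: 73.9
```

```bash
python3 chk.py; python3 - <<'E'
from h import *
i,P=cam("scene");a=P.reshape(-1,3);m=a[(a[:,2]>.12)&(a[:,2]<.17)&(np.hypot(a[:,0]-.495,a[:,1]+.182)<.03)];print(len(m))
cv2.imwrite("pics/s2.png",cv2.resize(i[110:230,220:340],None,fx=4,fy=4,interpolation=2))
E
```

```text
{'time_s': np.float64(8.8), 'ee_pos': array([ 0.4952, -0.1838,  0.1083]), 'ft_force': array([ 9.7069, 12.3006, -5.7355]), 'width': np.float64(0.034)}
scene cradle 1251 dz median mm -0.07158485123182068 -0.11244452261160882
top cradle 734 dz median mm -0.07175363427558423 -0.08977529049308561
289
```

View pics/s2.png

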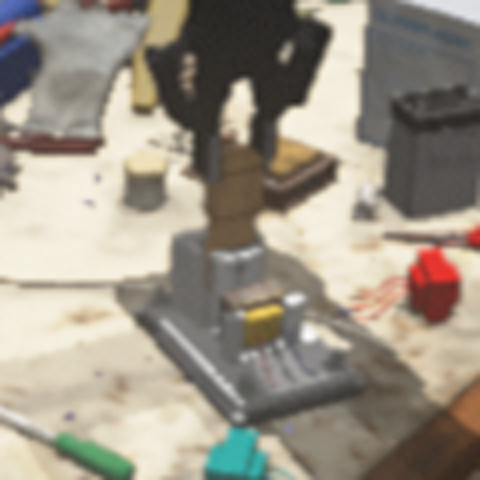

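The crop shows the wedge gripped at about (232,190), with the blade showing above the clamp near (215,255). The cradle is down on its base, so the wedge really is climbing. I'll continue the same strokes.

Emit:
send_rows:
  plan:
    - {"dx": 0.0038,"dy": 0.0093,"dz": 0,"wx": 0,"wy": 0,"wz": 0}
    - {"dx": 0.0075,"dy": 0.0185,"dz": 0.001,"wx": 0,"wy": 0,"wz": 0}
    - {"dx": 0.0113,"dy": 0.0278,"dz": 0.003,"wx": 0,"wy": 0,"wz": 0}
    - {"dx": 0.015,"dy": 0.037,"dz": 0.0045,"wx": 0,"wy": 0,"wz": 0}
    - {"dx": 0.0113,"dy": 0.0278,"dz": 0.0045,"wx": 0,"wy": 0,"wz": 0}
    - {"dx": 0.0075,"dy": 0.0185,"dz": 0.006,"wx": 0,"wy": 0,"wz": 0}
    - {"dx": 0.0038,"dy": 0.0093,"dz": 0.008,"wx": 0,"wy": 0,"wz": 0}
    - {"dx": 0,"dy": 0,"dz": 0.0095,"wx": 0,"wy": 0,"wz": 0}
    - {"dx": 0.0038,"dy": 0.0093,"dz": 0.0095,"wx": 0,"wy": 0,"wz": 0}
    - {"dx": 0.0075,"dy": 0.0185,"dz": 0.011,"wx": 0,"wy": 0,"wz": 0}
    - {"dx": 0.0113,"dy": 0.0278,"dz": 0.013,"wx": 0,"wy": 0,"wz": 0}
    - {"dx": 0.015,"dy": 0.037,"dz": 0.0145,"wx": 0,"wy": 0,"wz": 0}
    - {"dx": 0.0113,"dy": 0.0278,"dz": 0.0145,"wx": 0,"wy": 0,"wz": 0}
    - {"dx": 0.0075,"dy": 0.0185,"dz": 0.016,"wx": 0,"wy": 0,"wz": 0}
    - {"dx": 0.0038,"dy": 0.0093,"dz": 0.018,"wx": 0,"wy": 0,"wz": 0}
    - {"dx": 0,"dy": 0,"dz": 0.0195,"wx": 0,"wy": 0,"wz": 0}

```text
time_s: 10.95
ee_pos: [0.4952, -0.1839, 0.1132]
tool_rot: [-0.002, 0.981, -0.193, 0.0]
ft_force: [8.7, 12.1, -5.3]
width: 0.0343
grip_force: 74.3
```

Emit:
send_rows:
  plan:
    - {"dx": 0.0038,"dy": 0.0093,"dz": 0,"wx": 0,"wy": 0,"wz": 0}
    - {"dx": 0.0075,"dy": 0.0185,"dz": 0.001,"wx": 0,"wy": 0,"wz": 0}
    - {"dx": 0.0113,"dy": 0.0278,"dz": 0.003,"wx": 0,"wy": 0,"wz": 0}
    - {"dx": 0.015,"dy": 0.037,"dz": 0.0045,"wx": 0,"wy": 0,"wz": 0}
    - {"dx": 0.0113,"dy": 0.0278,"dz": 0.0045,"wx": 0,"wy": 0,"wz": 0}
    - {"dx": 0.0075,"dy": 0.0185,"dz": 0.006,"wx": 0,"wy": 0,"wz": 0}
    - {"dx": 0.0038,"dy": 0.0093,"dz": 0.008,"wx": 0,"wy": 0,"wz": 0}
    - {"dx": 0,"dy": 0,"dz": 0.0095,"wx": 0,"wy": 0,"wz": 0}
    - {"dx": 0.0038,"dy": 0.0093,"dz": 0.0095,"wx": 0,"wy": 0,"wz": 0}
    - {"dx": 0.0075,"dy": 0.0185,"dz": 0.011,"wx": 0,"wy": 0,"wz": 0}
    - {"dx": 0.0113,"dy": 0.0278,"dz": 0.013,"wx": 0,"wy": 0,"wz": 0}
    - {"dx": 0.015,"dy": 0.037,"dz": 0.0145,"wx": 0,"wy": 0,"wz": 0}
    - {"dx": 0.0113,"dy": 0.0278,"dz": 0.0145,"wx": 0,"wy": 0,"wz": 0}
    - {"dx": 0.0075,"dy": 0.0185,"dz": 0.016,"wx": 0,"wy": 0,"wz": 0}
    - {"dx": 0.0038,"dy": 0.0093,"dz": 0.018,"wx": 0,"wy": 0,"wz": 0}
    - {"dx": 0,"dy": 0,"dz": 0.0195,"wx": 0,"wy": 0,"wz": 0}

```text
time_s: 12.95
ee_pos: [0.4951, -0.1839, 0.1181]
tool_rot: [-0.002, 0.981, -0.193, 0.0]
ft_force: [8.0, 11.1, -6.1]
width: 0.0339
grip_force: 74.5
```

```bash
python3 chk.py
```

```text
{'time_s': np.float64(12.95), 'ee_pos': array([ 0.4951, -0.1839,  0.1181]), 'ft_force': array([ 7.9905, 11.1096, -6.1116]), 'width': np.float64(0.0339)}
scene cradle 1239 dz median mm -0.1221522987300272 -0.12386947270566043
top cradle 746 dz median mm -0.1225831846414227 -0.2887549082799445
```

Emit:
send_rows:
  plan:
    - {"dx": 0.0038,"dy": 0.0093,"dz": 0,"wx": 0,"wy": 0,"wz": 0}
    - {"dx": 0.0075,"dy": 0.0185,"dz": 0.001,"wx": 0,"wy": 0,"wz": 0}
    - {"dx": 0.0113,"dy": 0.0278,"dz": 0.003,"wx": 0,"wy": 0,"wz": 0}
    - {"dx": 0.015,"dy": 0.037,"dz": 0.0045,"wx": 0,"wy": 0,"wz": 0}
    - {"dx": 0.0113,"dy": 0.0278,"dz": 0.0045,"wx": 0,"wy": 0,"wz": 0}
    - {"dx": 0.0075,"dy": 0.0185,"dz": 0.006,"wx": 0,"wy": 0,"wz": 0}
    - {"dx": 0.0038,"dy": 0.0093,"dz": 0.008,"wx": 0,"wy": 0,"wz": 0}
    - {"dx": 0,"dy": 0,"dz": 0.0095,"wx": 0,"wy": 0,"wz": 0}
    - {"dx": 0.0038,"dy": 0.0093,"dz": 0.0095,"wx": 0,"wy": 0,"wz": 0}
    - {"dx": 0.0075,"dy": 0.0185,"dz": 0.011,"wx": 0,"wy": 0,"wz": 0}
    - {"dx": 0.0113,"dy": 0.0278,"dz": 0.013,"wx": 0,"wy": 0,"wz": 0}
    - {"dx": 0.015,"dy": 0.037,"dz": 0.0145,"wx": 0,"wy": 0,"wz": 0}
    - {"dx": 0.0113,"dy": 0.0278,"dz": 0.0145,"wx": 0,"wy": 0,"wz": 0}
    - {"dx": 0.0075,"dy": 0.0185,"dz": 0.016,"wx": 0,"wy": 0,"wz": 0}
    - {"dx": 0.0038,"dy": 0.0093,"dz": 0.018,"wx": 0,"wy": 0,"wz": 0}
    - {"dx": 0,"dy": 0,"dz": 0.0195,"wx": 0,"wy": 0,"wz": 0}

```text
time_s: 15.05
ee_pos: [0.4951, -0.1839, 0.123]
tool_rot: [-0.002, 0.981, -0.193, 0.0]
ft_force: [9.4, 11.7, -6.2]
width: 0.0343
grip_force: 74.6
```

Emit:
send_rows:
  plan:
    - {"dx": 0.0038,"dy": 0.0093,"dz": 0,"wx": 0,"wy": 0,"wz": 0}
    - {"dx": 0.0075,"dy": 0.0185,"dz": 0.001,"wx": 0,"wy": 0,"wz": 0}
    - {"dx": 0.0113,"dy": 0.0278,"dz": 0.003,"wx": 0,"wy": 0,"wz": 0}
    - {"dx": 0.015,"dy": 0.037,"dz": 0.0045,"wx": 0,"wy": 0,"wz": 0}
    - {"dx": 0.0113,"dy": 0.0278,"dz": 0.0045,"wx": 0,"wy": 0,"wz": 0}
    - {"dx": 0.0075,"dy": 0.0185,"dz": 0.006,"wx": 0,"wy": 0,"wz": 0}
    - {"dx": 0.0038,"dy": 0.0093,"dz": 0.008,"wx": 0,"wy": 0,"wz": 0}
    - {"dx": 0,"dy": 0,"dz": 0.0095,"wx": 0,"wy": 0,"wz": 0}
    - {"dx": 0.0038,"dy": 0.0093,"dz": 0.0095,"wx": 0,"wy": 0,"wz": 0}
    - {"dx": 0.0075,"dy": 0.0185,"dz": 0.011,"wx": 0,"wy": 0,"wz": 0}
    - {"dx": 0.0113,"dy": 0.0278,"dz": 0.013,"wx": 0,"wy": 0,"wz": 0}
    - {"dx": 0.015,"dy": 0.037,"dz": 0.0145,"wx": 0,"wy": 0,"wz": 0}
    - {"dx": 0.0113,"dy": 0.0278,"dz": 0.0145,"wx": 0,"wy": 0,"wz": 0}
    - {"dx": 0.0075,"dy": 0.0185,"dz": 0.016,"wx": 0,"wy": 0,"wz": 0}
    - {"dx": 0.0038,"dy": 0.0093,"dz": 0.018,"wx": 0,"wy": 0,"wz": 0}
    - {"dx": 0,"dy": 0,"dz": 0.0195,"wx": 0,"wy": 0,"wz": 0}

```text
time_s: 17.05
ee_pos: [0.4951, -0.1839, 0.1279]
tool_rot: [-0.002, 0.981, -0.193, 0.0]
ft_force: [7.4, 11.8, -5.7]
width: 0.0339
grip_force: 74.6
```

```bash
python3 chk.py
```

```text
{'time_s': np.float64(17.05), 'ee_pos': array([ 0.4951, -0.1839,  0.1279]), 'ft_force': array([ 7.438 , 11.8159, -5.7265]), 'width': np.float64(0.0339)}
scene cradle 1244 dz median mm -0.25887209130376343 -0.25445790737205876
top cradle 748 dz median mm -0.2619162759839311 -0.5234145256571848
```

28.5 mm of travel so far; the cradle is still down.

Emit:
send_rows:
  plan:
    - {"dx": 0.0038,"dy": 0.0093,"dz": 0,"wx": 0,"wy": 0,"wz": 0}
    - {"dx": 0.0075,"dy": 0.0185,"dz": 0.001,"wx": 0,"wy": 0,"wz": 0}
    - {"dx": 0.0113,"dy": 0.0278,"dz": 0.003,"wx": 0,"wy": 0,"wz": 0}
    - {"dx": 0.015,"dy": 0.037,"dz": 0.0045,"wx": 0,"wy": 0,"wz": 0}
    - {"dx": 0.0113,"dy": 0.0278,"dz": 0.0045,"wx": 0,"wy": 0,"wz": 0}
    - {"dx": 0.0075,"dy": 0.0185,"dz": 0.006,"wx": 0,"wy": 0,"wz": 0}
    - {"dx": 0.0038,"dy": 0.0093,"dz": 0.008,"wx": 0,"wy": 0,"wz": 0}
    - {"dx": 0,"dy": 0,"dz": 0.0095,"wx": 0,"wy": 0,"wz": 0}
    - {"dx": 0.0038,"dy": 0.0093,"dz": 0.0095,"wx": 0,"wy": 0,"wz": 0}
    - {"dx": 0.0075,"dy": 0.0185,"dz": 0.011,"wx": 0,"wy": 0,"wz": 0}
    - {"dx": 0.0113,"dy": 0.0278,"dz": 0.013,"wx": 0,"wy": 0,"wz": 0}
    - {"dx": 0.015,"dy": 0.037,"dz": 0.0145,"wx": 0,"wy": 0,"wz": 0}
    - {"dx": 0.0113,"dy": 0.0278,"dz": 0.0145,"wx": 0,"wy": 0,"wz": 0}
    - {"dx": 0.0075,"dy": 0.0185,"dz": 0.016,"wx": 0,"wy": 0,"wz": 0}
    - {"dx": 0.0038,"dy": 0.0093,"dz": 0.018,"wx": 0,"wy": 0,"wz": 0}
    - {"dx": 0,"dy": 0,"dz": 0.0195,"wx": 0,"wy": 0,"wz": 0}

```text
time_s: 19.15
ee_pos: [0.4951, -0.1839, 0.1327]
tool_rot: [-0.002, 0.981, -0.193, 0.0]
ft_force: [6.8, 12.0, -6.4]
width: 0.0341
grip_force: 74.6
```

Emit:
send_rows:
  plan:
    - {"dx": 0.0038,"dy": 0.0093,"dz": 0,"wx": 0,"wy": 0,"wz": 0}
    - {"dx": 0.0075,"dy": 0.0185,"dz": 0.001,"wx": 0,"wy": 0,"wz": 0}
    - {"dx": 0.0113,"dy": 0.0278,"dz": 0.003,"wx": 0,"wy": 0,"wz": 0}
    - {"dx": 0.015,"dy": 0.037,"dz": 0.0045,"wx": 0,"wy": 0,"wz": 0}
    - {"dx": 0.0113,"dy": 0.0278,"dz": 0.0045,"wx": 0,"wy": 0,"wz": 0}
    - {"dx": 0.0075,"dy": 0.0185,"dz": 0.006,"wx": 0,"wy": 0,"wz": 0}
    - {"dx": 0.0038,"dy": 0.0093,"dz": 0.008,"wx": 0,"wy": 0,"wz": 0}
    - {"dx": 0,"dy": 0,"dz": 0.0095,"wx": 0,"wy": 0,"wz": 0}
    - {"dx": 0.0038,"dy": 0.0093,"dz": 0.0095,"wx": 0,"wy": 0,"wz": 0}
    - {"dx": 0.0075,"dy": 0.0185,"dz": 0.011,"wx": 0,"wy": 0,"wz": 0}
    - {"dx": 0.0113,"dy": 0.0278,"dz": 0.013,"wx": 0,"wy": 0,"wz": 0}
    - {"dx": 0.015,"dy": 0.037,"dz": 0.0145,"wx": 0,"wy": 0,"wz": 0}
    - {"dx": 0.0113,"dy": 0.0278,"dz": 0.0145,"wx": 0,"wy": 0,"wz": 0}
    - {"dx": 0.0075,"dy": 0.0185,"dz": 0.016,"wx": 0,"wy": 0,"wz": 0}
    - {"dx": 0.0038,"dy": 0.0093,"dz": 0.018,"wx": 0,"wy": 0,"wz": 0}
    - {"dx": 0,"dy": 0,"dz": 0.0195,"wx": 0,"wy": 0,"wz": 0}

```text
time_s: 21.15
ee_pos: [0.4948, -0.1852, 0.1381]
tool_rot: [-0.001, 0.981, -0.194, 0.0]
ft_force: [2.2, 3.0, -2.0]
width: 0.0342
grip_force: 75.2
```

Emit:
send_rows:
  plan:
    - {"dx": 0.0038,"dy": 0.0093,"dz": 0,"wx": 0,"wy": 0,"wz": 0}
    - {"dx": 0.0075,"dy": 0.0185,"dz": 0.001,"wx": 0,"wy": 0,"wz": 0}
    - {"dx": 0.0113,"dy": 0.0278,"dz": 0.003,"wx": 0,"wy": 0,"wz": 0}
    - {"dx": 0.015,"dy": 0.037,"dz": 0.0045,"wx": 0,"wy": 0,"wz": 0}
    - {"dx": 0.0113,"dy": 0.0278,"dz": 0.0045,"wx": 0,"wy": 0,"wz": 0}
    - {"dx": 0.0075,"dy": 0.0185,"dz": 0.006,"wx": 0,"wy": 0,"wz": 0}
    - {"dx": 0.0038,"dy": 0.0093,"dz": 0.008,"wx": 0,"wy": 0,"wz": 0}
    - {"dx": 0,"dy": 0,"dz": 0.0095,"wx": 0,"wy": 0,"wz": 0}
    - {"dx": 0.0038,"dy": 0.0093,"dz": 0.0095,"wx": 0,"wy": 0,"wz": 0}
    - {"dx": 0.0075,"dy": 0.0185,"dz": 0.011,"wx": 0,"wy": 0,"wz": 0}
    - {"dx": 0.0113,"dy": 0.0278,"dz": 0.013,"wx": 0,"wy": 0,"wz": 0}
    - {"dx": 0.015,"dy": 0.037,"dz": 0.0145,"wx": 0,"wy": 0,"wz": 0}
    - {"dx": 0.0113,"dy": 0.0278,"dz": 0.0145,"wx": 0,"wy": 0,"wz": 0}
    - {"dx": 0.0075,"dy": 0.0185,"dz": 0.016,"wx": 0,"wy": 0,"wz": 0}
    - {"dx": 0.0038,"dy": 0.0093,"dz": 0.018,"wx": 0,"wy": 0,"wz": 0}
    - {"dx": 0,"dy": 0,"dz": 0.0195,"wx": 0,"wy": 0,"wz": 0}

```text
time_s: 23.15
ee_pos: [0.4944, -0.1858, 0.1426]
tool_rot: [-0.0, 0.981, -0.194, -0.0]
ft_force: [1.9, 2.9, -1.5]
width: 0.0338
grip_force: 75.2
```

```bash
python3 chk.py
```

```text
{'time_s': np.float64(23.15), 'ee_pos': array([ 0.4944, -0.1858,  0.1426]), 'ft_force': array([ 1.8962,  2.9494, -1.4868]), 'width': np.float64(0.0338)}
scene cradle 1255 dz median mm -0.22021597307420038 -0.2727526652916194
top cradle 751 dz median mm -0.1777721620155326 -0.7246871911866392
```

Emit:
send_rows:
  plan:
    - {"dx": 0.003,"dy": 0.0074,"dz": 0.002,"wx": 0,"wy": 0,"wz": 0}
    - {"dx": 0.006,"dy": 0.0148,"dz": 0.008,"wx": 0,"wy": 0,"wz": 0}
    - {"dx": 0.006,"dy": 0.0148,"dz": 0.016,"wx": 0,"wy": 0,"wz": 0}
    - {"dx": 0.006,"dy": 0.0148,"dz": 0.024,"wx": 0,"wy": 0,"wz": 0}
    - {"dx": 0.006,"dy": 0.0148,"dz": 0.032,"wx": 0,"wy": 0,"wz": 0}
    - {"dx": 0.006,"dy": 0.0148,"dz": 0.04,"wx": 0,"wy": 0,"wz": 0}

```text
time_s: 24.0
ee_pos: [0.4961, -0.1819, 0.1528]
tool_rot: [-0.0, 0.981, -0.194, 0.0]
ft_force: [-0.1, -0.6, -1.4]
width: 0.0341
grip_force: 75.3
```

Emit:
send_rows:
  plan:
    - {"dx": 0,"dy": 0,"dz": 0.03,"wx": 0,"wy": 0,"wz": 0}
    - {"dx": 0,"dy": 0,"dz": 0.08,"wx": 0,"wy": 0,"wz": 0}
    - {"dx": 0,"dy": 0,"dz": 0.14,"wx": 0,"wy": 0,"wz": 0}
    - {"dx": 0,"dy": 0,"dz": 0.2,"wx": 0,"wy": 0,"wz": 0}
    - {"dx": 0,"dy": 0,"dz": 0.26,"wx": 0,"wy": 0,"wz": 0}
    - {"dx": 0,"dy": 0,"dz": 0.28,"wx": 0,"wy": 0,"wz": 0}
    - {"dx": 0,"dy": 0,"dz": 0.28,"wx": 0,"wy": 0,"wz": 0}

```text
time_s: 24.88
ee_pos: [0.4961, -0.1819, 0.2228]
tool_rot: [0.0, 0.981, -0.194, 0.0]
ft_force: [0.2, 0.0, -1.1]
width: 0.0342
grip_force: 75.3
```

```bash
python3 chk.py pics/u_
```

```text
{'time_s': np.float64(24.875), 'ee_pos': array([ 0.4961, -0.1819,  0.2228]), 'ft_force': array([ 0.1507,  0.0115, -1.1487]), 'width': np.float64(0.0342)}
scene cradle 1282 dz median mm -0.26097549082726434 -0.8571370853689648
top cradle 859 dz median mm -0.14043173791411512 -0.5289980277099106
```

View pics/u_scene.png

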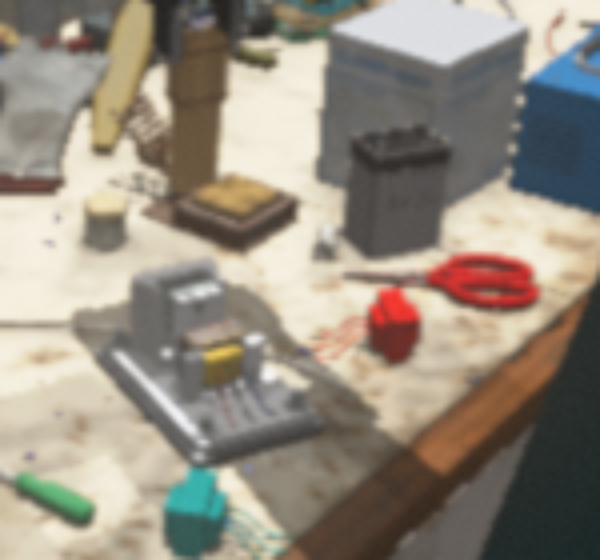

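The crop shows the wedge held clear above the clamp at about (200,100) and the clamp open. The transformer (yellow, at (222,365)) still stands in the cradle. Next I move to the tray.

Emit:
send_rows:
  plan:
    - {"dx": 0,"dy": 0.1,"dz": 0,"wx": 0,"wy": 0,"wz": 0}
    - {"dx": 0,"dy": 0.25,"dz": 0,"wx": 0,"wy": 0,"wz": 0.05}
    - {"dx": 0,"dy": 0.4,"dz": 0,"wx": 0,"wy": 0,"wz": 0.1}
    - {"dx": 0,"dy": 0.55,"dz": 0,"wx": 0,"wy": 0,"wz": 0.17}
    - {"dx": 0,"dy": 0.7,"dz": 0,"wx": 0,"wy": 0,"wz": 0.17}
    - {"dx": 0,"dy": 0.8,"dz": 0,"wx": 0,"wy": 0,"wz": 0.17}
    - {"dx": 0,"dy": 0.8,"dz": 0,"wx": 0,"wy": 0,"wz": 0.17}

```text
time_s: 25.85
ee_pos: [0.4958, 0.0194, 0.222]
tool_rot: [-0.0, 0.998, -0.06, -0.0]
ft_force: [0.6, -0.3, -1.3]
width: 0.0341
grip_force: 75.3
```

Emit:
send_rows:
  plan:
    - {"dx": 0,"dy": 0.15,"dz": 0,"wx": 0,"wy": 0,"wz": 0}
    - {"dx": -0.02,"dy": 0.3,"dz": 0,"wx": 0,"wy": 0,"wz": 0}
    - {"dx": -0.04,"dy": 0.45,"dz": 0,"wx": 0,"wy": 0,"wz": 0}
    - {"dx": -0.056,"dy": 0.6,"dz": 0,"wx": 0,"wy": 0,"wz": 0}
    - {"dx": -0.056,"dy": 0.72,"dz": 0,"wx": 0,"wy": 0,"wz": 0}
    - {"dx": -0.056,"dy": 0.772,"dz": 0,"wx": 0,"wy": 0,"wz": 0}
    - {"dx": -0.056,"dy": 0.772,"dz": -0.1,"wx": 0,"wy": 0,"wz": 0}
    - {"dx": -0.056,"dy": 0.772,"dz": -0.25,"wx": 0,"wy": 0,"wz": 0}
    - {"dx": -0.056,"dy": 0.772,"dz": -0.4,"wx": 0,"wy": 0,"wz": 0}
    - {"dx": -0.056,"dy": 0.772,"dz": -0.5,"wx": 0,"wy": 0,"wz": 0}
    - {"dx": -0.056,"dy": 0.772,"dz": -0.56,"wx": 0,"wy": 0,"wz": 0}
    - {"dx": -0.056,"dy": 0.772,"dz": -0.57,"wx": 0,"wy": 0,"wz": 0}
    - {"dx": -0.056,"dy": 0.772,"dz": -0.57,"wx": 0,"wy": 0,"wz": 0}

```text
time_s: 27.48
ee_pos: [0.4826, 0.2111, 0.081]
tool_rot: [-0.0, 0.998, -0.062, 0.0]
ft_force: [0.8, 0.3, -1.1]
width: 0.0344
grip_force: 75.4
```

```bash
python3 - <<'E'
from h import *
s=ctrl.sense();print(s["ee_pos"],s["ft_force"],s["joint_pos"])
i,P=cam("scene");cv2.imwrite("pics/t1.png",cv2.resize(i[170:330,90:250],None,fx=3.5,fy=3.5))
E
```

```text
[0.48255795 0.21105665 0.08096075] [ 0.79329396  0.29509601 -1.13722739] [ 3.63912464e-01 -1.45120502e-01  1.91354397e+00 -7.74987234e-05
  1.37216149e+00  2.05780778e+00]
```

View pics/t1.png

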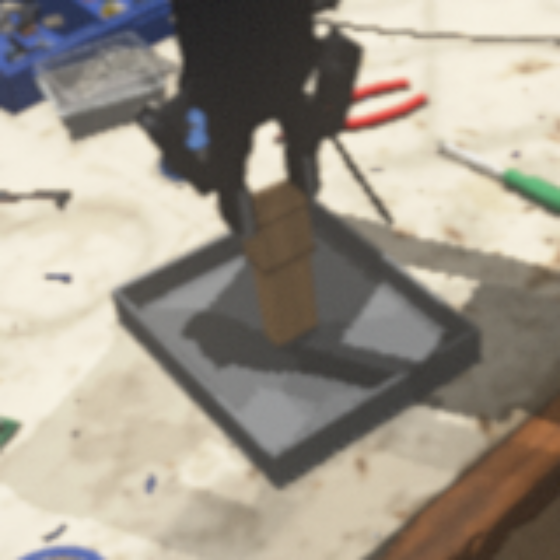

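The wedge hangs over the middle of the tray, its tip at about (285,340), just above the floor. I'll lower it to contact and then decide on the release.

Emit:
send_rows:
  plan:
    - {"dx": 0,"dy": 0,"dz": -0.008,"wx": 0,"wy": 0,"wz": 0}
    - {"dx": 0,"dy": 0,"dz": -0.016,"wx": 0,"wy": 0,"wz": 0}
    - {"dx": 0,"dy": 0,"dz": -0.022,"wx": 0,"wy": 0,"wz": 0}
    - {"dx": 0,"dy": 0,"dz": -0.022,"wx": 0,"wy": 0,"wz": 0}

```text
time_s: 28.02
ee_pos: [0.4826, 0.2113, 0.0758]
tool_rot: [-0.0, 0.998, -0.061, 0.001]
ft_force: [-2.7, -2.3, 9.2]
width: 0.0342
grip_force: 76.6
```

Emit:
send_rows:
  plan:
    - {"dx": 0,"dy": 0,"dz": 0.002,"wx": 0,"wy": 0,"wz": 0}
    - {"dx": 0,"dy": 0,"dz": 0.003,"wx": 0,"wy": 0,"wz": 0}

```text
time_s: 28.28
ee_pos: [0.4823, 0.2112, 0.0758]
tool_rot: [-0.0, 0.998, -0.061, 0.0]
ft_force: [-1.0, -0.7, 3.1]
width: 0.0339
grip_force: 76.0
```

Emit:
send_rows:
  plan:
    - {"dx": 0,"dy": 0,"dz": 0,"wx": 0,"wy": 0,"wz": 0}
    - {"dx": 0,"dy": 0,"dz": 0,"wx": 0,"wy": 0,"wz": 0}
    - {"dx": 0,"dy": 0,"dz": 0,"wx": 0,"wy": 0,"wz": 0}
    - {"dx": 0,"dy": 0,"dz": 0,"wx": 0,"wy": 0,"wz": 0}
    - {"dx": 0,"dy": 0,"dz": 0,"wx": 0,"wy": 0,"wz": 0}
    - {"dx": 0,"dy": 0,"dz": 0,"wx": 0,"wy": 0,"wz": 0}
  grip: 0

```text
time_s: 29.02
ee_pos: [0.4821, 0.2111, 0.0753]
tool_rot: [0.0, 0.998, -0.061, -0.0]
ft_force: [-0.1, 0.8, -1.0]
width: 0.0853
grip_force: 0.0
```

Emit:
send_rows:
  plan:
    - {"dx": 0,"dy": 0,"dz": 0.1,"wx": 0,"wy": 0,"wz": 0}
    - {"dx": 0,"dy": 0,"dz": 0.25,"wx": 0,"wy": 0,"wz": 0}
    - {"dx": 0,"dy": 0,"dz": 0.45,"wx": 0,"wy": 0,"wz": 0}
    - {"dx": 0,"dy": 0,"dz": 0.6,"wx": 0,"wy": 0,"wz": 0}
    - {"dx": 0,"dy": 0,"dz": 0.7,"wx": 0,"wy": 0,"wz": 0}
    - {"dx": 0,"dy": 0,"dz": 0.7,"wx": 0,"wy": 0,"wz": 0}
    - {"dx": 0,"dy": 0,"dz": 0.7,"wx": 0,"wy": 0,"wz": 0}

```text
time_s: 29.9
ee_pos: [0.4819, 0.2111, 0.2493]
tool_rot: [0.0, 0.998, -0.061, -0.0]
ft_force: [1.1, -0.1, -0.3]
width: 0.0855
grip_force: 0.0
```

```bash
python3 chk.py; python3 - <<'E'
from h import *
i,P=cam("scene");cv2.imwrite("pics/t2.png",i[100:330,90:350])
cv2.imwrite("pics/t2.png",cv2.resize(i[130:330,90:350],None,fx=2.8,fy=2.8))
E
```

```text
{'time_s': np.float64(29.9), 'ee_pos': array([0.4819, 0.2111, 0.2493]), 'ft_force': array([ 1.0547, -0.0579, -0.2783]), 'width': np.float64(0.0855)}
scene cradle 1289 dz median mm -0.2817778283147332 -0.8315684154951336
top cradle 1552 dz median mm -0.08386565985596395 -0.2519920830661323
```

View pics/t2.png

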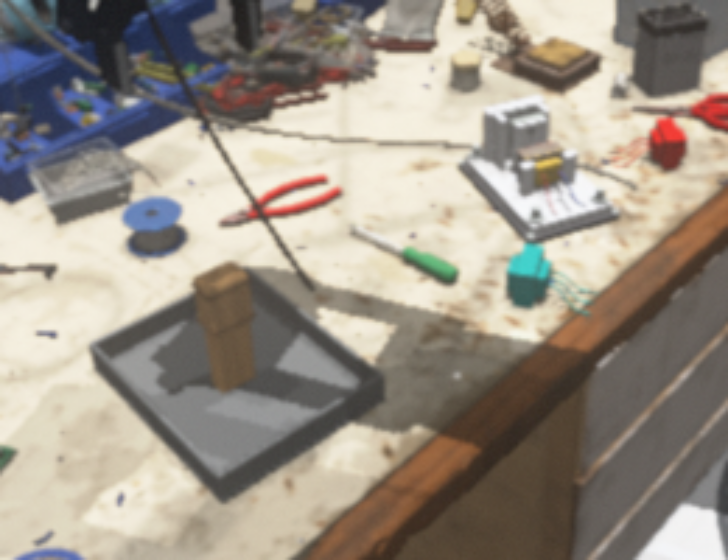

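The wedge stands still in the tray at about (225,325), with its middle about 58 mm up. The clamp is open, the cradle lies flat on its base, and the transformer stands in place at (545,165). The gripper is clear, so I'm handing in.

```bash
python3 -c "
from rig import ctrl
print(ctrl.hand_in())"
```

```text
the job is handed in; nothing more can be done
None
```

I worked the wedge loose with side strokes and left it standing upright in the tray. In the last camera check the cradle lay flat on its base, the clamp looked open and the transformer stood in place. I handed the job in at about 30 s, and the hand-in gave no verdict.

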